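# Steady the rocking bread trivet and fill it

## Task

The slatted wooden trivet with a loaf on it has been set askew in the metal crumb tray, with two of its feet up on the tray's rim, so it rocks. Turn the trivet where it stands, loaf and all until all four feet stand on the tray's floor and it is firm: do not lift it out of the tray and do not take the loaf off or let it slide about. Then take the other tin loaf from the wooden board and lay it squarely on the free half of the trivet, alongside the first loaf with at least a finger's width of air between them, and leave everything else where it is.

Things in the scene. Friction and masses are not known exactly. Their poses are not given: they have to be found in the camera images.
- tray: the crumb tray, folded sheet metal, fixed to the counter: a shallow rectangle 278 long (its y) x 220 wide (its x). Its flat floor is 232 (y) x 174 (x) and lies 3 above the counter; the sides slope out by 5 up to a flat rim 18 wide, 15 above the counter. Origin at the centre of its underside, on the counter, z up
- trivet: wooden trivet 190 (x) x 170 (y) x 50 high, 0.3 kg. 3 slats along x, each 38 wide, z = 34 to 50, centred at y = -66, 0, 66 (gaps of 28). 2 battens along y below them at x = +-72, 22 wide, z = 22 to 34. 4 feet at x, y = +-72, 18 diameter, 22 high. Fits the tray floor in any quarter turn, with 6 play across and 35 along. Starts 25 to 65 deg from square, leaning about 7 deg. Origin: centre, level with the feet's undersides
- trivet_grip (a point): a good place to hold the trivet: the middle slat on the free half, at x = -36, y = 0, z = 42 in the trivet's frame, at the middle of the slat's 16 thickness; a finger goes into the gap on each side of the 38 wide slat. The battens and the first loaf are clear of it
- trivet_foot0 (a point): centre of the underside of the trivet's foot at x = +72, y = +72 in the trivet's frame
- trivet_foot1 (a point): centre of the underside of the trivet's foot at x = -72, y = +72 in the trivet's frame
- trivet_foot2 (a point): centre of the underside of the trivet's foot at x = -72, y = -72 in the trivet's frame
- trivet_foot3 (a point): centre of the underside of the trivet's foot at x = +72, y = -72 in the trivet's frame
- loaf_first: the loaf already on the trivet: a tin loaf with a brown crust, 60 wide (its x) x 150 long (its y) x 62 high, straight-sided to 32 high and rounded above like a half cylinder of radius 30; 0.15 to 0.31 kg; origin at the centre of its flat underside, z up. It lies across the slats near x = +54, y = 0 in the trivet's frame, its length along the trivet's y, and is free to slide
- loaf_second: the loaf to be added: a tin loaf with a brown crust, 60 wide (its x) x 150 long (its y) x 62 high, straight-sided to 32 high and rounded above like a half cylinder of radius 30; 0.15 to 0.31 kg; origin at the centre of its flat underside, z up. It starts on the wooden board. Lying well on the trivet its origin is near x = -54, y = 0, z = 50 in the trivet's frame, its length along the trivet's y (either way round)
- board: the wooden board, fixed, 210 (its x) x 280 (its y) x 15 thick, where the second loaf, a roll and the honey jar stand; loaf and jar change ends; origin at the centre of its underside. Board and tray change sides from one start to the next
- honey_jar: a closed honey jar, 68 diameter x 105 high, standing on the board; origin at the centre of its underside
- roll_a: a pale round roll, 84 diameter x 50 high, on the wooden board close beside the second loaf, about at the middle of the robot's edge of the board; origin under its centre
- roll_b: a second such roll, on the counter beyond the board; origin under its centre
- boule: a dark round loaf, 150 diameter x 85 high, on the counter beyond tray and board; origin under its centre
- mug: a white mug, 80 diameter x 92 high with a handle, on the robot's side of the tray; origin under its centre
- sugar_shaker: a glass sugar shaker with a metal top, 66 diameter x 137 high, just beyond the tray; origin under its centre
- crumb_brush: a crumb brush about 170 long, lying beyond the tray; origin under its middle
Mind the look-alikes: they are no part of the job. Leave any turquoise look-alike of the loaf_second alone. Leave any blue look-alike of the loaf_first alone.

How it is judged (in metres and radians):
On the way, in this order (a step that is already met when the one before it is completed fails the run):
1. the trivet, with the first loaf still on it, stands with all four feet on the tray's floor and is let go, the second loaf not yet on it (z of each of trivet_foot0, trivet_foot1, trivet_foot2, trivet_foot3 in the frame of tray below 0.0065 m and angle between trivet's own z axis and vertical below 0.03 rad and horizontal distance between trivet and tray below 0.038 m and x of loaf_first in the frame of trivet between 0.03 and 0.078 m and y of loaf_first in the frame of trivet between -0.035 and 0.035 m and z of loaf_first in the frame of trivet between 0.04 and 0.062 m and angle between the y axis of loaf_first and the y axis of trivet, either way round below 0.35 rad and contact force between the fingers and trivet below 0.1 N and distance between loaf_second and trivet above 0.12 m), for 0.2 s.
2. the second loaf lies on the free half of the trivet (z of each of trivet_foot0, trivet_foot1, trivet_foot2, trivet_foot3 in the frame of tray below 0.0065 m and angle between trivet's own z axis and vertical below 0.03 rad and horizontal distance between trivet and tray below 0.038 m and x of loaf_second in the frame of trivet between -0.074 and -0.034 m and y of loaf_second in the frame of trivet between -0.025 and 0.025 m and z of loaf_second in the frame of trivet between 0.045 and 0.056 m and angle between loaf_second's own z axis and vertical below 0.08 rad and angle between the y axis of loaf_second and the y axis of trivet, either way round below 0.2 rad and horizontal distance between loaf_first and loaf_second above 0.078 m), for 0.2 s.
At the end, for the whole second after the job is handed in: All four trivet feet within 3.5 mm of the tray floor, level to 1.7 deg; first loaf still on its half; second loaf flat on the other half (trivet x -74 to -34, y within 25 mm, parallel to trivet y within 11 deg), loaf centres at least 78 mm apart; all released and at rest (all of step 2 and x of loaf_first in the frame of trivet between 0.03 and 0.078 m and y of loaf_first in the frame of trivet between -0.035 and 0.035 m and z of loaf_first in the frame of trivet between 0.04 and 0.062 m and angle between the y axis of loaf_first and the y axis of trivet, either way round below 0.35 rad and linear speed of each of trivet, loaf_first, loaf_second below 0.02 m/s); the robot touches nothing.
It fails at once if the trivet is lifted out of the tray (its centre more than 40 mm above the counter) (height (world z) of trivet above 0.04 m).
It fails at once if the first loaf is taken off, slides more than a few centimetres on the trivet, or falls over (not (x of loaf_first in the frame of trivet between 0.03 and 0.078 m and y of loaf_first in the frame of trivet between -0.035 and 0.035 m and z of loaf_first in the frame of trivet between 0.04 and 0.062 m and angle between the y axis of loaf_first and the y axis of trivet, either way round below 0.35 rad)).
It fails at once if another thing on the counter or board is pushed aside by more than 30 mm (distance of any of honey_jar, roll_a, roll_b, boule, mug, sugar_shaker, crumb_brush from where it was at the start of the episode above 0.03 m).
It fails at once if another thing on the counter or board is knocked over (angle between any of honey_jar, roll_a, roll_b, boule, mug, sugar_shaker's own z axis and vertical above 0.5 rad).
It also fails if it takes over 56 s, if anything falls off the work surface, if the arm or the gripper's body presses on something with over 40 N, if the wrist force passes 120 N, or if a joint passes its speed limit or range.

## Robot

A 6-joint arm with a two-finger parallel gripper is mounted at the origin on the work surface. World frame = base frame: x ahead of the robot, y to its left, z up, the work surface at z = 0. Lengths are in m, angles in degrees, forces in N, time in s.
With the tool pointing down it reaches from about 0.35 to 0.875 m from the base axis. Payload 4.2 kg.
Tool frame: the origin (TCP) lies on the centre line of the jaws, within the pads' length; the fingertips stand 17 mm ahead of it and the grasp point (between the pads) lies 2 mm behind it; z points along the fingers, y is the line along which they close (so a half turn about z gives the same grasp; the last joint's range is limited). The gripper opens to 87 mm and grips with 3 to 60 N. Pads are 19 mm wide; open, the fingers measure 117 mm over their backs; the gripper's body (75 mm by 190 mm) begins 51 mm behind the grasp point.
Start: joints at [-57.662, 22.042, 0.453, 0, -68.411, -14.817], TCP at [0.188, -0.596, 0.211] pointing down, gripper open.
Joint ranges: [-179.83, 179.83], [-69.29, 118.12], [-61.27, 80.66], [-181.25, 117.63], [-171.15, -9.14], [-177.46, 177.46]. Speed limits (degrees/s): [159.86, 159.86, 180, 180, 180, 180].

## Interface

Orientations are given as a 3x3 rotation matrix whose columns are the frame's x, y, z axes.
In Python, from station import r gives the robot as it stands.
- The arm moves only by the tool drive_tool, never from a script. Its argument "series" is a list of rows, each an object with "linear": the shift along the tool's x, y, z each as a share of 0.03 m, from -1 to 1, a list of three; "twist": the turn about the tool's z as a share of 0.08 rad, from -1 to 1. A call has 1 to 12 rows; each row shifts and turns the commanded pose from where the row before left it, along the tool's axes as they then stand; what a row does not reach is not made up. A row lasts 1/12 s, in which the tool goes at most 41.7 mm and 7.16 degrees, less where a joint would pass 70% of its speed; a pose out of reach is approached as far as the arm can. A call with a number of a shift or a turn outside -1 to 1 is refused whole. A call with a gripper value outside its range is refused whole. "hand" is the opening, from -1 (shut) to 1 (fully open), so that 0 is half open, set as the call begins (left out, the last holds). The fingers move at their own pace and stop on an object; "squeeze" is the grip in N (left out, the last holds). Time passes only in rows, so rows that do not move let the fingers close. It gives the time, the measured TCP pose, the force, the opening and the grip force at its end, in the units of the state.
- r.sense(): the state, without advancing time (a new reading comes with each control period).
- r.read_camera(name): name is "scene" or "top"; returns the picture (420x560x3 uint8, red, green, blue); there is no depth.
- r.camera_info(name): a dict with "fx", "fy", "cx", "cy" (pixels), "distortion" ([k1, k2, p1, p2, k3] as OpenCV has them; the pictures are not rectified), "camera_from_world" (4x4, takes a point from world to camera coordinates). Camera axes: x right, y up, looking along -z (the intrinsics and any distortion apply to the point x, -y, -z); pixel columns grow to the right and rows downward; lengths in m; the calibration is good to about 2 mm. A picture is of the moment at which its call begins. camera_info takes no time and is no camera call.
- r.finish_job(): hands the job in; it is judged then, once.
The state is a dict: "time_s": time; "joint_pos": joint angles; "qvel": joint speeds; "joint_efforts": joint torques, N m; "ee_pos": TCP position; "ee_rot": TCP orientation; "wrist_force": force on the tool from outside, world axes, zero at the start; "torque": the same for the moment, N m; "width": finger opening in m; "gripper_force": force on a finger pad.
Only numpy, scipy, OpenCV 4.12 (cv2) and the standard library are available. Lean on these libraries where they do the work, as an engineer would, in place of code of your own. Each camera call takes 0.05 s, during which the arm holds its last target. There are 200 camera calls.

## Working session

There is one attempt and no reset: what is moved stays moved. The work goes in short steps, Python scripts to look and compute and a tool call to move; the robot and the scene stay as the last step left them, time stands still between calls to the robot, and variables do not carry over. Pictures are saved under pics/ and viewed, at most 10 in all, crops included, and the job is handed in when it is done.

Besides the shell and the picture viewer there is one more tool, called after "Request:" by a JSON object that holds its "name" and its "arguments", one argument or row to a line. drive_tool: Moves the arm, as the interface text tells. Shift numbers are shares of 0.03 m and turn numbers shares of 0.08 rad, none past 1 either way. Its arguments: {"type":"object","properties":{"series":{"type":"array"},"hand":{"type":"number"},"squeeze":{"type":"number"}},"required":["series"]}

```bash
mkdir -p pics; cat > h.py <<'E'
import numpy as np,cv2
from station import r
def info(n):
    c=r.camera_info(n);K=np.array([[c["fx"],0,c["cx"]],[0,c["fy"],c["cy"]],[0,0,1.]])
    return K,np.array(c["distortion"],float),np.array(c["camera_from_world"])
def ray(n,uv):
    K,d,T=info(n);p=cv2.undistortPoints(np.array(uv,float).reshape(-1,1,2),K,d)[:,0]
    v=np.c_[p[:,0],-p[:,1],-np.ones(len(p))]
    return -T[:3,:3].T@T[:3,3], v@T[:3,:3]
def plane(n,uv,z):
    o,v=ray(n,uv);return o+v*((z-o[2])/v[:,2])[:,None]
def proj(n,P):
    K,d,T=info(n);P=np.atleast_2d(P)@T[:3,:3].T+T[:3,3]
    return cv2.projectPoints(P*[1,-1,-1],np.zeros(3),np.zeros(3),K,d)[0][:,0]
def tri(u1,u2):
    o1,v1=ray("scene",[u1]);o2,v2=ray("top",[u2])
    s=np.linalg.lstsq(np.c_[v1[0],-v2[0]],o2-o1,rcond=None)[0]
    a=o1+s[0]*v1[0];b=o2+s[1]*v2[0];return (a+b)/2,np.linalg.norm(a-b)
def snap(n,f):
    im=r.read_camera(n);cv2.imwrite("pics/"+f,im[:,:,::-1]);return im
E
python3 - <<'E'
from h import *
for n in("scene","top"):
    snap(n,n+"0.png"); K,d,T=info(n);print(n,K[0,0],d,(-T[:3,:3].T@T[:3,3]).round(3),T[:3,:3].round(2).tolist())
s=r.sense();print({k:np.round(v,3).tolist() for k,v in s.items()})
E
```

```text
scene 486.4736472540948 [-0.06088716  0.          0.          0.          0.        ] [ 1.317 -0.254  1.443] [[0.39, 0.92, 0.0], [-0.77, 0.32, 0.54], [0.5, -0.21, 0.84]]
top 485.6219750606608 [-0.17737115  0.          0.          0.          0.        ] [0.209 0.113 1.528] [[0.0, -1.0, 0.01], [0.98, 0.01, 0.19], [-0.19, 0.01, 0.98]]
{'time_s': 0.1, 'joint_pos': [-57.66, 22.088, 0.388, -0.023, -68.412, -14.817], 'qvel': [0.106, -0.069, 0.199, 0.045, 0.059, -0.036], 'joint_efforts': [-0.0, -39.169, 18.794, 4.232, 0.013, -0.0], 'ee_pos': [0.188, -0.595, 0.21], 'ee_rot': [[-0.954, -0.301, -0.001], [-0.301, 0.954, 0.002], [0.0, 0.002, -1.0]], 'wrist_force': [-0.082, 0.107, -0.344], 'torque': [0.024, 0.051, 0.016], 'gripper_force': 0.0, 'width': 0.087}
```

View pics/scene0.png

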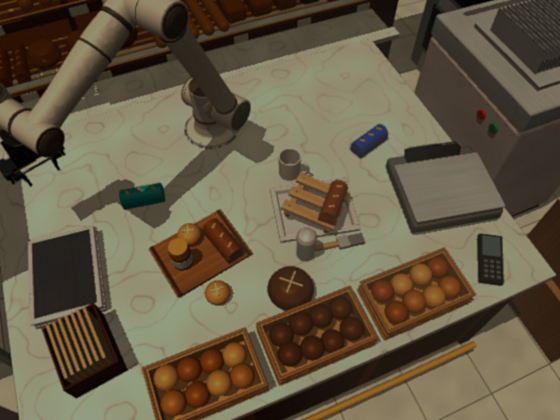

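View pics/top0.png

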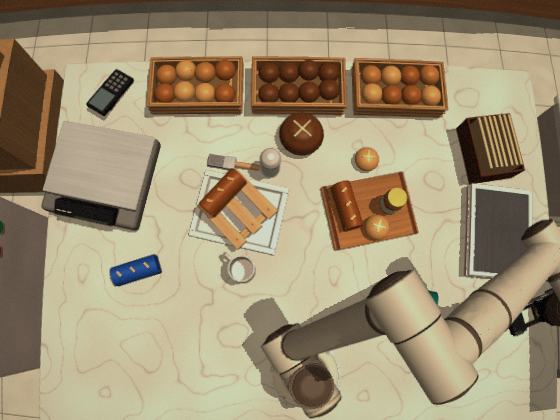

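The scene picture shows the tray with the slatted trivet at (315,205), the board at (200,250), the turquoise look-alike at (143,195) and the blue one at (369,140). In the top picture the tray is at (239,212) and the board at (369,210).

There are three candidates for loaf_second:
- **Brown loaf:** top (347,205), on the wooden board. It fits the description, being brown and on the board.
- **Turquoise loaf:** scene (143,195), on the counter.
- **Blue loaf:** top (135,270), on the counter.

loaf_first is the brown loaf on the trivet, top (222,193). I'll confirm both in an enlarged crop.

```bash
python3 - <<'E'
from h import *
a=cv2.imread("pics/top0.png")
c=cv2.resize(a[145:270,180:425],None,fx=3.25,fy=3.25,interpolation=cv2.INTER_CUBIC)
cv2.imwrite("pics/crop_t.png",c)
a=cv2.imread("pics/scene0.png")
c=cv2.resize(a[140:265,255:375],None,fx=4.8,fy=4.8,interpolation=cv2.INTER_CUBIC)
cv2.imwrite("pics/crop_s.png",c)
E
```

```text
(no output)
```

View pics/crop_t.png

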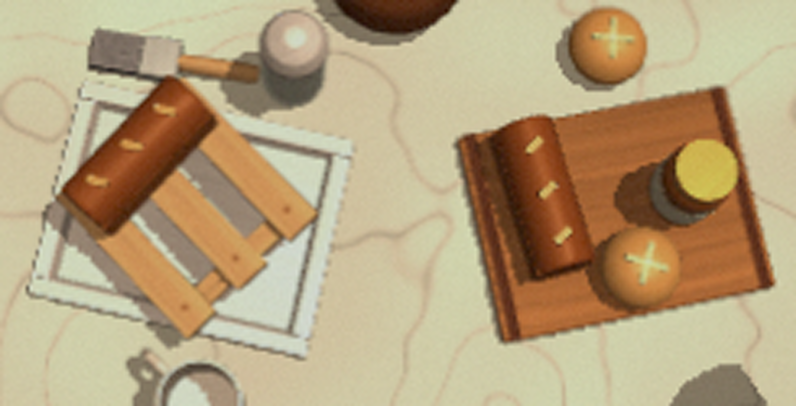

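View pics/crop_s.png

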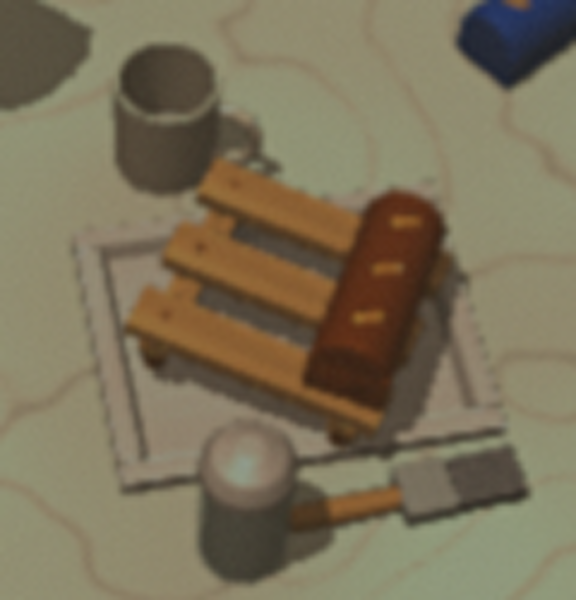

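The crops confirm it. loaf_first is brown on the trivet, with its end edge from (63,195) to (170,80) in the top crop. loaf_second is brown on the board, centred at about (543,195) in the top crop. The free slat ends point to the lower right.

```bash
cat > m1.py <<'E'
from h import *
T=lambda p:(np.array(p,float)+.5)/3.25-.5+[180,145]
S=lambda p:(np.array(p,float)+.5)/4.8-.5+[255,140]
rim=plane("top",T([(83,82),(352,148),(305,357),(28,293)]),.015)
rimS=plane("scene",S([(73,242),(122,490),(507,428),(432,182)]),.015)
print("rim",rim.round(3).tolist(),rim.mean(0).round(4));print("rimS",rimS.round(3).tolist())
d1=rim[3]-rim[0];d2=rim[2]-rim[1]
e=[np.linalg.norm(rim[i]-rim[(i+1)%4]).round(3) for i in range(4)];print("edges",e,[np.degrees(np.arctan2(*(rim[(i+1)%4]-rim[i])[1::-1])).round(1) for i in range(4)])
top=T([(186,336),(213,298),(240,288),(267,262),(283,240),(317,213)])
sc=S([(221,158),(198,193),(188,225),(163,258),(152,288),(127,325)])
M=np.array([[-95,85,50],[-95,47,50],[-95,19,50],[-95,-19,50],[-95,-47,50],[-95,-85,50]])/1e3
for a,b in zip(sc,top):
    p,g=tri(a,b);print(p.round(4),round(g,4))
# slat edge in top: direction
# loaf2
l=plane("top",T([(490,132),(555,118),(595,263),(535,277)]),.015+.032);print("loaf2 corners@z47",l.round(3).tolist(),l.mean(0).round(4))
b=plane("top",T([(458,135),(723,88),(774,285),(507,342)]),.015);print("board",b.round(3).tolist(),b.mean(0).round(3))
E
python3 m1.py
```

```text
rim [[0.643, 0.32, 0.015], [0.577, 0.052, 0.015], [0.37, 0.098, 0.015], [0.43, 0.368, 0.015]] [0.505  0.2096 0.015 ]
rimS [[0.382, 0.096, 0.015], [0.59, 0.049, 0.015], [0.649, 0.32, 0.015], [0.435, 0.369, 0.015]]
edges [np.float64(0.276), np.float64(0.212), np.float64(0.276), np.float64(0.218)] [np.float64(-103.9), np.float64(167.6), np.float64(77.3), np.float64(-12.5)]
[0.3844 0.2117 0.063 ] 0.004
[0.4172 0.1826 0.0767] 0.0037
[0.4305 0.1632 0.0635] 0.0073
[0.4538 0.1359 0.0683] 0.0028
[0.4746 0.1199 0.0677] 0.0004
[0.4998 0.089  0.0736] 0.0024
loaf2 corners@z47 [[0.586, -0.08, 0.047], [0.601, -0.144, 0.047], [0.457, -0.179, 0.047], [0.444, -0.121, 0.047]] [ 0.5219 -0.1313  0.047 ]
board [[0.591, -0.053, 0.015], [0.642, -0.323, 0.015], [0.441, -0.365, 0.015], [0.385, -0.097, 0.015]] [ 0.515 -0.21   0.015]
```

```bash
python3 - <<'E'
from h import *
T=lambda p:(np.array(p,float)+.5)/3.25-.5+[180,145]
a=cv2.imread("pics/top0.png")
for n,p,z in[("mug",(203,393),.092),("shaker",(294,42),.137),("roll_a",(640,266),.04),("jar",(706,170),.12)]:
    print(n,plane("top",T([p]),z).round(3))
# wood mask: slat light wood
hsv=cv2.cvtColor(a,cv2.COLOR_BGR2HSV)
for c in [(120,190),(200,230),(250,270),(160,300),(300,180)]:
    u=T(c).round().astype(int);print(c,hsv[u[1],u[0]])
sub=hsv[160:255,190:285]
m=((sub[:,:,1]>110)&(sub[:,:,2]>150)&(sub[:,:,0]>8)&(sub[:,:,0]<22)).astype(np.uint8)
m=cv2.morphologyEx(m,cv2.MORPH_OPEN,np.ones((2,2)))
n,l,st,ce=cv2.connectedComponentsWithStats(m)
for i in range(1,n):
    if st[i,4]>60:
        c,s,g=cv2.minAreaRect(np.argwhere(l==i)[:,::-1].astype(np.float32)+[190,160]) if 0 else cv2.minAreaRect((np.argwhere(l==i)[:,::-1]+[190,160]).astype(np.float32))
        b=cv2.boxPoints((c,s,g));P=plane("top",b,.066)
        print(st[i,4],np.round(c,1),np.round(s,1),round(g,1),P[:,:2].round(3).tolist())
# brown loaves
for nm,(y0,y1,x0,x1),z in[("first",(160,225,190,255),.09),("second",(170,235,325,370),.05)]:
    s=hsv[y0:y1,x0:x1];m=((s[:,:,2]<160)&(s[:,:,1]>150)).astype(np.uint8);print(nm,m.sum())
E
```

```text
mug [[0.328 0.192 0.092]]
shaker [[0.647 0.11  0.137]]
roll_a [[ 0.456 -0.225  0.04 ]]
jar [[ 0.533 -0.272  0.12 ]]
(120, 190) [ 10 204 126]
(200, 230) [ 15 148 204]
(250, 270) [ 16 143 201]
(160, 300) [ 15 143 203]
(300, 180) [ 38  30 214]
64 [243.5 165.4] [15.3  4.2] 8.1 [[0.64, 0.218], [0.654, 0.216], [0.647, 0.169], [0.633, 0.171]]
217 [221.7 190.3] [ 8. 46.] 43.8 [[0.519, 0.317], [0.625, 0.221], [0.607, 0.202], [0.502, 0.299]]
505 [258.5 200. ] [43.1 12. ] 45.0 [[0.567, 0.206], [0.595, 0.18], [0.498, 0.085], [0.472, 0.111]]
528 [247. 214.] [39.6 19.8] 45.0 [[0.51, 0.245], [0.555, 0.203], [0.467, 0.116], [0.424, 0.158]]
536 [231. 228.] [41.  19.8] 45.0 [[0.468, 0.295], [0.512, 0.253], [0.422, 0.163], [0.379, 0.205]]
first 925
second 1627
```

Request:
{"name": "drive_tool", "arguments": {
  "series": [
    {"linear":[-0.98,0.79,0],"twist":0},
    {"linear":[-0.98,0.79,0],"twist":0},
    {"linear":[-0.98,0.79,0],"twist":0},
    {"linear":[-0.98,0.79,0],"twist":0},
    {"linear":[-0.98,0.79,0],"twist":0},
    {"linear":[-0.98,0.79,0],"twist":0},
    {"linear":[-0.98,0.79,0],"twist":0},
    {"linear":[-0.98,0.79,0],"twist":0},
    {"linear":[-0.98,0.79,0],"twist":0},
    {"linear":[-0.98,0.79,0],"twist":0},
    {"linear":[-0.98,0.79,0],"twist":0}
  ],
  "hand": 0.17,
  "squeeze": 10
}}

```text
time_s: 1.02
ee_pos: [0.4185, -0.2482, 0.2104]
ee_rot: [[-0.954, -0.301, -0.0], [-0.301, 0.954, 0.0], [0.0, 0.0, -1.0]]
wrist_force: [0.2, -0.1, 0.2]
width: 0.051
gripper_force: 0.0
```

Request:
{"name": "drive_tool", "arguments": {
  "series": [
    {"linear":[-0.47,0.95,0],"twist":0},
    {"linear":[-0.47,0.95,0],"twist":0},
    {"linear":[-0.47,0.95,0],"twist":0},
    {"linear":[-0.47,0.95,0],"twist":0},
    {"linear":[-0.47,0.95,0],"twist":0},
    {"linear":[-0.47,0.95,0],"twist":0},
    {"linear":[-0.47,0.95,0],"twist":0},
    {"linear":[-0.47,0.95,0],"twist":0},
    {"linear":[-0.47,0.95,0],"twist":0},
    {"linear":[-0.47,0.95,0],"twist":0},
    {"linear":[-0.47,0.95,0],"twist":0},
    {"linear":[-0.47,0.95,0],"twist":0}
  ]
}}

```text
time_s: 2.02
ee_pos: [0.4761, 0.1286, 0.2103]
ee_rot: [[-0.954, -0.301, -0.001], [-0.301, 0.954, -0.0], [0.001, 0.0, -1.0]]
wrist_force: [0.2, 0.1, 0.7]
width: 0.051
gripper_force: 0.0
```

Request:
{"name": "drive_tool", "arguments": {
  "series": [
    {"linear":[0,0,0],"twist":-0.97},
    {"linear":[0,0,0],"twist":-0.97},
    {"linear":[0,0,0],"twist":-0.97},
    {"linear":[0,0,0],"twist":-0.97},
    {"linear":[0,0,0],"twist":-0.97},
    {"linear":[0,0,0],"twist":-0.97},
    {"linear":[0,0,0],"twist":0},
    {"linear":[0,0,0],"twist":0}
  ]
}}

```text
time_s: 2.68
ee_pos: [0.4762, 0.127, 0.2103]
ee_rot: [[-0.718, -0.696, -0.001], [-0.696, 0.718, -0.0], [0.001, 0.0, -1.0]]
wrist_force: [-0.3, -0.1, 0.3]
width: 0.0509
gripper_force: 0.0
```

```bash
cat > go.py <<'E'
import sys
from h import *
# go.py x y z : needed tool shift in row shares (of 0.03) and pose
s=r.sense();R=np.array(s["ee_rot"]);p=np.array(s["ee_pos"])
print("t",s["time_s"],"p",p.round(4),"ang y",np.degrees(np.arctan2(R[1,1],R[0,1])).round(1),"tilt",R[:,2].round(3),"w",round(s["width"],4),"F",np.round(s["wrist_force"],1),round(s["gripper_force"],1))
if len(sys.argv)>3: print("total shares",(R.T@(np.array(list(map(float,sys.argv[1:4])))-p)/.03).round(2))
E
python3 go.py .486 .191 .12
```

```text
t 2.6833 p [0.4762 0.127  0.2103] ang y 134.1 tilt [-0.001 -0.    -1.   ] w 0.0509 F [-0.3 -0.1  0.3] 0.0
total shares [-1.72  1.31  3.01]
```

Request:
{"name": "drive_tool", "arguments": {
  "series": [
    {"linear":[-0.57,0.44,0.3],"twist":0},
    {"linear":[-0.57,0.44,0.5],"twist":0},
    {"linear":[-0.58,0.43,0.5],"twist":0},
    {"linear":[0,0,0.8],"twist":0},
    {"linear":[0,0,0.8],"twist":0},
    {"linear":[0,0,0.3],"twist":0},
    {"linear":[0,0,0],"twist":0}
  ]
}}

```text
time_s: 3.27
ee_pos: [0.4845, 0.1901, 0.1122]
ee_rot: [[-0.718, -0.696, -0.005], [-0.696, 0.718, -0.003], [0.006, 0.001, -1.0]]
wrist_force: [0.1, 0.3, -0.5]
width: 0.0508
gripper_force: 0.0
```

```bash
python3 go.py; python3 - <<'E'
from h import *
a=snap("scene","s1.png")[:,:,::-1];b=snap("top","t1.png")[:,:,::-1]
p=np.array(r.sense()["ee_pos"]);y=np.array(r.sense()["ee_rot"])[:,1]
c=cv2.resize(a[140:265,255:375],None,fx=4.5,fy=4.5,interpolation=cv2.INTER_CUBIC)
d=cv2.resize(b[145:270,180:300],None,fx=4.5,fy=4.5,interpolation=cv2.INTER_CUBIC)
cv2.imwrite("pics/c1.png",cv2.resize(np.hstack([c,d]),(800,417)))
E
```

```text
t 3.2667 p [0.4845 0.1901 0.1122] ang y 134.1 tilt [-0.005 -0.003 -1.   ] w 0.0508 F [ 0.1  0.3 -0.5] 0.0
```

View pics/c1.png

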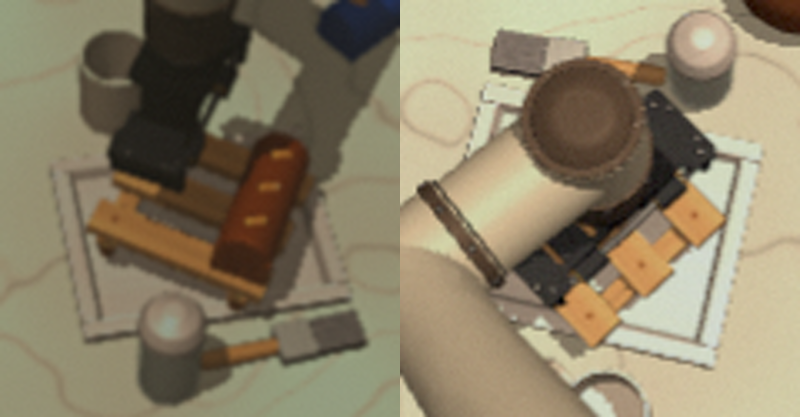

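The left panel (scene) shows the gripper above the middle slat. The right panel (top) shows its body with corners at about (712,150) and (545,300), and the middle slat's end at (640,265). I'll check the alignment numerically before lowering.

```bash
python3 - <<'E'
from h import *
s=r.sense();p=np.array(s["ee_pos"]);R=np.array(s["ee_rot"])
f=4.5*800/1080
C=lambda u:((u-[180,145]+.5)*f-.5+[400,0]).round(0)
for z in(.165,.2):
  q=[p+R[:,0]*a+R[:,1]*b for a in(.0375,-.0375) for b in(-.095,.095)]
  q=np.array(q);q[:,2]=z;print(z,C(proj("top",q)).tolist())
# middle slat as believed: line through tcp along tool x at z .066
q=np.array([p+R[:,0]*a+R[:,1]*b for a in(.03,.059) for b in(-.019,.019)]);q[:,2]=.067
print("slat edges",C(proj("top",q)).tolist())
b=cv2.imread("pics/t1.png");hsv=cv2.cvtColor(b,cv2.COLOR_BGR2HSV)
m=(cv2.inRange(hsv,(8,110,150),(22,255,255)))
m[:, :225]=0
ys,xs=np.where(m[205:255,225:300]>0)
n,l,st,ce=cv2.connectedComponentsWithStats(m[190:255,180:300])
mm=np.zeros_like(m);
print([(st[i].tolist()) for i in range(1,n) if st[i,4]>15])
E
```

```text
0.165 [[717.0, 168.0], [556.0, 319.0], [657.0, 107.0], [496.0, 256.0]]
0.2 [[717.0, 158.0], [552.0, 313.0], [656.0, 96.0], [491.0, 249.0]]
slat edges [[650.0, 242.0], [620.0, 270.0], [672.0, 264.0], [642.0, 293.0]]
[[79, 10, 19, 19, 181], [47, 24, 39, 35, 511]]
```

The predicted slat end corners, (672,264) and (642,293), match the picture, so the gripper is aligned. I'll go down.

Request:
{"name": "drive_tool", "arguments": {
  "series": [
    {"linear":[0,0,0.3],"twist":0},
    {"linear":[0,0,0.3],"twist":0},
    {"linear":[0,0,0.3],"twist":0},
    {"linear":[0,0,0.3],"twist":0},
    {"linear":[0,0,0.2],"twist":0},
    {"linear":[0,0,0.1],"twist":0},
    {"linear":[0,0,0],"twist":0}
  ]
}}

```text
time_s: 3.95
ee_pos: [0.4856, 0.1908, 0.0685]
ee_rot: [[-0.717, -0.697, -0.002], [-0.697, 0.717, -0.001], [0.002, 0.0, -1.0]]
wrist_force: [-0.2, -0.5, 0.0]
width: 0.051
gripper_force: 0.0
```

```bash
python3 go.py .485 .19 .058
```

```text
t 3.95 p [0.4856 0.1908 0.0685] ang y 134.2 tilt [-0.002 -0.001 -1.   ] w 0.051 F [-0.2 -0.5  0. ] 0.0
total shares [ 0.03 -0.01  0.35]
```

Request:
{"name": "drive_tool", "arguments": {
  "series": [
    {"linear":[0,0,0.18],"twist":0},
    {"linear":[0,0,0.17],"twist":0},
    {"linear":[0,0,0],"twist":0}
  ]
}}

```text
time_s: 4.2
ee_pos: [0.4855, 0.1909, 0.0581]
ee_rot: [[-0.717, -0.697, -0.001], [-0.697, 0.717, -0.001], [0.002, 0.0, -1.0]]
wrist_force: [0.0, -0.4, -0.9]
width: 0.0507
gripper_force: 0.0
```

Request:
{"name": "drive_tool", "arguments": {
  "series": [
    {"linear":[0,0,0],"twist":0},
    {"linear":[0,0,0],"twist":0},
    {"linear":[0,0,0],"twist":0},
    {"linear":[0,0,0],"twist":0},
    {"linear":[0,0,0],"twist":0},
    {"linear":[0,0,0],"twist":0}
  ],
  "hand": -0.3,
  "squeeze": 8
}}

```text
time_s: 4.7
ee_pos: [0.4862, 0.1913, 0.0592]
ee_rot: [[-0.717, -0.697, 0.0], [-0.697, 0.717, 0.0], [-0.0, -0.0, -1.0]]
wrist_force: [0.3, -0.7, 0.1]
width: 0.0311
gripper_force: 0.0
```

The fingers closed past 38 mm with no force, so they missed the slat. I'll look.

```bash
python3 - <<'E'
from h import *
a=snap("scene","s2.png")[:,:,::-1];b=snap("top","t2.png")[:,:,::-1]
c=cv2.resize(a[165:240,265:365],(800,600),interpolation=cv2.INTER_CUBIC)
d=cv2.resize(b[165:240,195:295],(800,600),interpolation=cv2.INTER_CUBIC)
cv2.imwrite("pics/c2.png",cv2.resize(np.hstack([c,d]),(800,300),interpolation=cv2.INTER_AREA))
p=np.array(r.sense()["ee_pos"])
print((proj("scene",[p,p+[0,0,-.017],p+[0,0,.05]])-[265,165])*4)
E
```

```text
[[166.35961375 127.77873192]
 [165.45821318 138.79335124]
 [169.09950644  94.26979461]]
```

View pics/c2.png

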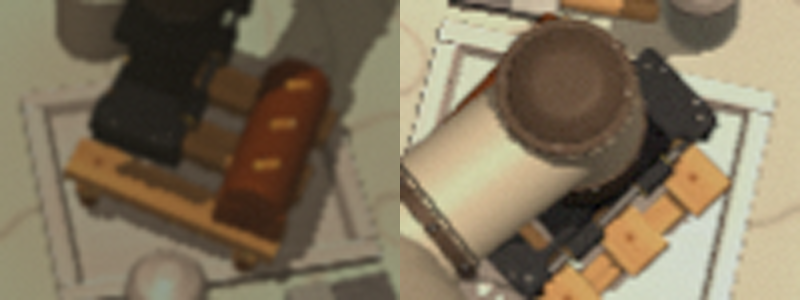

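Request:
{"name": "drive_tool", "arguments": {
  "series": [
    {"linear":[0,0,0],"twist":0},
    {"linear":[0,0,0],"twist":0},
    {"linear":[0,0,0],"twist":0},
    {"linear":[0,0,0],"twist":0}
  ],
  "hand": -0.6,
  "squeeze": 5
}}

```text
time_s: 5.13
ee_pos: [0.4861, 0.1912, 0.0591]
ee_rot: [[-0.717, -0.697, -0.0], [-0.697, 0.717, 0.0], [-0.0, 0.0, -1.0]]
wrist_force: [-0.2, 0.3, 0.2]
width: 0.019
gripper_force: 0.0
```

```bash
python3 - <<'E'
from h import *
b=snap("top","t3.png")[:,:,::-1];a=snap("scene","s3.png")[:,:,::-1]
d=cv2.resize(b[190:240,225:285],(600,500),interpolation=cv2.INTER_CUBIC)
s=r.sense();p=np.array(s["ee_pos"]);R=np.array(s["ee_rot"]);w=s["width"]/2
for z,col in((.042,(0,0,255)),(.068,(0,255,0)),(.11,(255,0,0))):
  for sg in(1,-1):
    q=np.array([p+R[:,0]*x+sg*R[:,1]*y for x,y in((.0095,w),(.0095,w+.015),(-.0095,w+.015),(-.0095,w))]);q[:,2]=z
    cv2.polylines(d,[((proj("top",q)-[225,190]+.5)*10).astype(np.int32)],True,col,1)
# middle slat edges
q=np.array([p+R[:,0]*.059+R[:,1]*.019,p-R[:,0]*.05+R[:,1]*.019,p-R[:,0]*.05-R[:,1]*.019,p+R[:,0]*.059-R[:,1]*.019]);q[:,2]=.067
cv2.polylines(d,[((proj("top",q)-[225,190]+.5)*10).astype(np.int32)],True,(255,255,0),1)
cv2.imwrite("pics/c3.png",d)
E
```

```text
(no output)
```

View pics/c3.png

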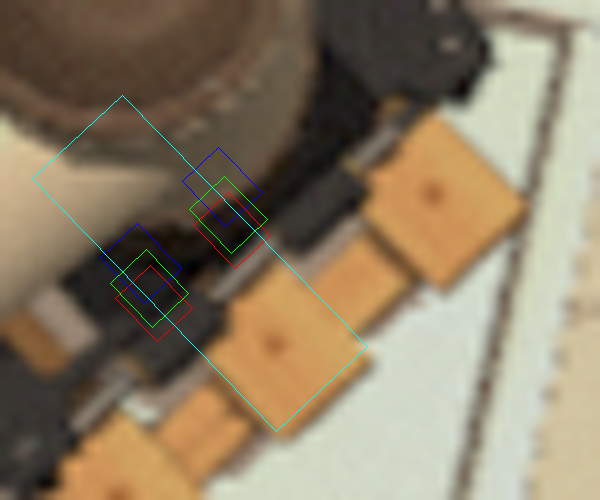

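```bash
python3 - <<'E'
from h import *
s=r.sense();p=np.array(s["ee_pos"]);R=np.array(s["ee_rot"])
for z in(.112,.13,.15):
  q=np.array([p+R[:,0]*a+R[:,1]*b for a,b in((.0375,-.095),(.0375,.095),(-.0375,-.095),(-.0375,.095))]);q[:,2]=z
  print(z,((proj("scene",q)-[265,165])*4).round(0).tolist(),((proj("top",q)-[195,165])*4+[400,0]).round(0).tolist())
print(s["joint_pos"])
im=cv2.imread("pics/s3.png")
c=cv2.resize(im[170:230,270:350],(800,600),interpolation=cv2.INTER_CUBIC)
c=cv2.convertScaleAbs(c,alpha=2.2,beta=15)
for dy,col in((-.033,(0,0,255)),(0.033,(0,255,255))):
  for z in(.042,.112):
    q=np.array([p+R[:,1]*dy+R[:,0]*x for x in(-.0095,.0095)]);q[:,2]=z
    for u in proj("scene",q): cv2.circle(c,tuple(((u-[270,170]+.5)*10).astype(int)),3,col,-1)
cv2.imwrite("pics/c4.png",c)
E
```

```text
0.112 [[84.0, 165.0], [169.0, -4.0], [170.0, 196.0], [250.0, 23.0]] [[718.0, 136.0], [532.0, 312.0], [648.0, 66.0], [463.0, 239.0]]
0.13 [[84.0, 153.0], [170.0, -17.0], [171.0, 184.0], [252.0, 10.0]] [[718.0, 131.0], [530.0, 308.0], [648.0, 60.0], [460.0, 235.0]]
0.15 [[84.0, 139.0], [171.0, -32.0], [172.0, 170.0], [254.0, -4.0]] [[718.0, 125.0], [527.0, 305.0], [647.0, 53.0], [457.0, 230.0]]
[ 3.92894214e+01  2.17140608e+01 -2.51697500e+01  8.56130134e-04
 -4.31155818e+01 -8.50890709e+01]
```

View pics/c4.png

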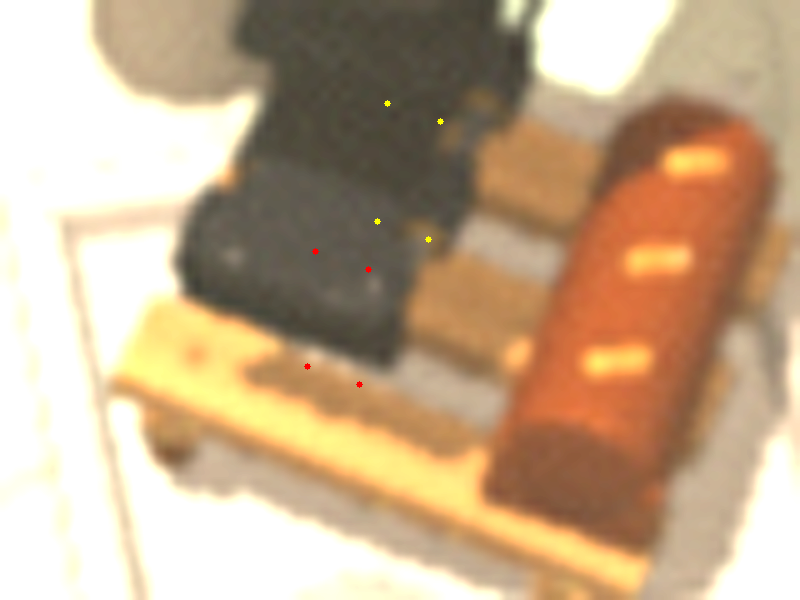

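This crop is brightened, and the gripper body's lower corners at (185,270) and (390,360) sit about 35 mm higher than the reported pose predicts. The tips may therefore still be above the slat. I'll reopen the fingers and probe down in small steps, watching the force.

Request:
{"name": "drive_tool", "arguments": {
  "series": [
    {"linear":[0,0,0],"twist":0},
    {"linear":[0,0,0],"twist":0},
    {"linear":[0,0,0],"twist":0},
    {"linear":[0,0,0],"twist":0},
    {"linear":[0,0,0.15],"twist":0},
    {"linear":[0,0,0.15],"twist":0},
    {"linear":[0,0,0.1],"twist":0},
    {"linear":[0,0,0.1],"twist":0},
    {"linear":[0,0,0],"twist":0}
  ],
  "hand": 0.17
}}

```text
time_s: 5.98
ee_pos: [0.4856, 0.1908, 0.0431]
ee_rot: [[-0.717, -0.697, -0.002], [-0.697, 0.717, -0.001], [0.002, 0.0, -1.0]]
wrist_force: [0.2, -0.2, -0.5]
width: 0.0502
gripper_force: 0.0
```

Request:
{"name": "drive_tool", "arguments": {
  "series": [
    {"linear":[0,0,0],"twist":0},
    {"linear":[0,0,0],"twist":0},
    {"linear":[0,0,0],"twist":0},
    {"linear":[0,0,0],"twist":0}
  ],
  "hand": -0.25,
  "squeeze": 5
}}

```text
time_s: 6.32
ee_pos: [0.4862, 0.1913, 0.0442]
ee_rot: [[-0.717, -0.697, 0.0], [-0.697, 0.717, 0.0], [-0.001, -0.0, -1.0]]
wrist_force: [-0.6, -0.2, -0.6]
width: 0.0386
gripper_force: 5.0
```

The fingers hold the slat now, with 38.6 mm width and 5 N, but only with the tips. I'll release, go 14 mm deeper and grip again.

Request:
{"name": "drive_tool", "arguments": {
  "series": [
    {"linear":[0,0,0],"twist":0},
    {"linear":[0,0,0],"twist":0},
    {"linear":[0,0,0],"twist":0},
    {"linear":[0,0,0.12],"twist":0},
    {"linear":[0,0,0.12],"twist":0},
    {"linear":[0,0,0.12],"twist":0},
    {"linear":[0,0,0.12],"twist":0},
    {"linear":[0,0,0],"twist":0}
  ],
  "hand": 0.17
}}

```text
time_s: 6.98
ee_pos: [0.4855, 0.1908, 0.0286]
ee_rot: [[-0.717, -0.697, -0.002], [-0.697, 0.717, -0.001], [0.002, 0.0, -1.0]]
wrist_force: [0.6, 0.2, 0.3]
width: 0.0504
gripper_force: 0.0
```

Request:
{"name": "drive_tool", "arguments": {
  "series": [
    {"linear":[0,0,0],"twist":0},
    {"linear":[0,0,0],"twist":0},
    {"linear":[0,0,0],"twist":0},
    {"linear":[0,0,0],"twist":0},
    {"linear":[0,0,0],"twist":0}
  ],
  "hand": -0.25,
  "squeeze": 8
}}

```text
time_s: 7.4
ee_pos: [0.4862, 0.1913, 0.0298]
ee_rot: [[-0.717, -0.697, 0.0], [-0.697, 0.717, 0.0], [-0.0, -0.0, -1.0]]
wrist_force: [0.5, -0.3, -0.6]
width: 0.0389
gripper_force: 8.0
```

```bash
python3 go.py .5 .174 .03
```

```text
t 7.4 p [0.4862 0.1913 0.0298] ang y 134.2 tilt [ 0.  0. -1.] w 0.0389 F [ 0.5 -0.3 -0.6] 8.0
total shares [ 0.07 -0.73 -0.01]
```

Request:
{"name": "drive_tool", "arguments": {
  "series": [
    {"linear":[0.005,-0.03,0],"twist":-0.15},
    {"linear":[0.005,-0.03,0],"twist":-0.3},
    {"linear":[0.005,-0.03,0],"twist":-0.3},
    {"linear":[0.005,-0.03,0],"twist":-0.3},
    {"linear":[0.005,-0.03,0],"twist":-0.3},
    {"linear":[0.005,-0.03,0],"twist":-0.3},
    {"linear":[0.005,-0.03,0],"twist":-0.3},
    {"linear":[0.005,-0.03,0],"twist":-0.3},
    {"linear":[0.005,-0.03,0],"twist":-0.3},
    {"linear":[0.005,-0.03,0],"twist":-0.3},
    {"linear":[0.005,-0.03,0],"twist":-0.3},
    {"linear":[0.005,-0.03,0],"twist":-0.3}
  ]
}}

```text
time_s: 8.4
ee_pos: [0.4934, 0.1828, 0.0299]
ee_rot: [[-0.5, -0.866, 0.0], [-0.866, 0.5, 0.0], [-0.0, 0.0, -1.0]]
wrist_force: [0.3, -0.4, 1.2]
width: 0.0389
gripper_force: 8.3
```

```bash
python3 go.py .501 .174 .03; python3 - <<'E'
from h import *
a=cv2.cvtColor(snap("scene","s5.png"),cv2.COLOR_RGB2HSV);b=cv2.cvtColor(snap("top","t5.png"),cv2.COLOR_RGB2HSV)
import sys
E
```

```text
t 8.4 p [0.4934 0.1828 0.0299] ang y 150.0 tilt [ 0.  0. -1.] w 0.0389 F [ 0.3 -0.4  1.2] 8.3
total shares [ 0.13 -0.37 -0.  ]
```

Request:
{"name": "drive_tool", "arguments": {
  "series": [
    {"linear":[0.011,-0.03,0],"twist":-0.32},
    {"linear":[0.011,-0.03,0],"twist":-0.32},
    {"linear":[0.011,-0.03,0],"twist":-0.32},
    {"linear":[0.011,-0.03,0],"twist":-0.32},
    {"linear":[0.011,-0.03,0],"twist":-0.32},
    {"linear":[0.011,-0.03,0],"twist":-0.32},
    {"linear":[0.011,-0.03,0],"twist":-0.32},
    {"linear":[0.011,-0.03,0],"twist":-0.32},
    {"linear":[0.011,-0.03,0],"twist":-0.32},
    {"linear":[0.011,-0.03,0],"twist":-0.32},
    {"linear":[0.011,-0.03,0],"twist":-0.32},
    {"linear":[0.011,-0.03,0],"twist":-0.26}
  ]
}}

```text
time_s: 9.5
ee_pos: [0.5015, 0.1753, 0.0291]
ee_rot: [[-0.219, -0.976, -0.001], [-0.976, 0.219, -0.0], [0.0, 0.001, -1.0]]
wrist_force: [0.9, 1.0, -3.2]
width: 0.0392
gripper_force: 7.9
```

Request:
{"name": "drive_tool", "arguments": {
  "series": [
    {"linear":[0,0,0],"twist":0},
    {"linear":[0,0,0.07],"twist":0},
    {"linear":[0,0,0.07],"twist":0},
    {"linear":[0,0,0.07],"twist":0},
    {"linear":[0,0,0.07],"twist":0},
    {"linear":[0,0,0],"twist":0}
  ]
}}

```text
time_s: 10.0
ee_pos: [0.5015, 0.1751, 0.0206]
ee_rot: [[-0.22, -0.976, -0.001], [-0.976, 0.22, -0.001], [0.001, 0.001, -1.0]]
wrist_force: [0.9, -1.3, -2.9]
width: 0.0384
gripper_force: 7.9
```

```bash
python3 go.py .501 .174 .015
```

```text
t 10.0 p [0.5015 0.1751 0.0206] ang y 167.3 tilt [-0.001 -0.001 -1.   ] w 0.0384 F [ 0.9 -1.3 -2.9] 7.9
total shares [0.04 0.01 0.19]
```

Request:
{"name": "drive_tool", "arguments": {
  "series": [
    {"linear":[0,0,0.06],"twist":0},
    {"linear":[0,0,0.06],"twist":0},
    {"linear":[0,0,0.06],"twist":0},
    {"linear":[0,0,0],"twist":0}
  ]
}}

```text
time_s: 10.33
ee_pos: [0.5016, 0.1752, 0.0156]
ee_rot: [[-0.219, -0.976, -0.0], [-0.976, 0.219, -0.0], [0.0, 0.0, -1.0]]
wrist_force: [0.5, -0.5, -1.8]
width: 0.0386
gripper_force: 8.0
```

Request:
{"name": "drive_tool", "arguments": {
  "series": [
    {"linear":[0,0,0.06],"twist":0},
    {"linear":[0,0,0.06],"twist":0},
    {"linear":[0,0,0],"twist":0}
  ]
}}

```text
time_s: 10.58
ee_pos: [0.5019, 0.1756, 0.0134]
ee_rot: [[-0.219, -0.976, 0.0], [-0.976, 0.219, 0.0], [-0.0, -0.0, -1.0]]
wrist_force: [-2.5, -1.4, 4.4]
width: 0.0385
gripper_force: 8.0
```

The feet are pressing on the floor. I'll release, rise straight up and move aside to look.

Request:
{"name": "drive_tool", "arguments": {
  "series": [
    {"linear":[0,0,0],"twist":0},
    {"linear":[0,0,0],"twist":0},
    {"linear":[0,0,0],"twist":0},
    {"linear":[0,0,0],"twist":0},
    {"linear":[0,0,-0.3],"twist":0},
    {"linear":[0,0,-0.4],"twist":0},
    {"linear":[0,0,-0.6],"twist":0},
    {"linear":[0,0,-0.9],"twist":0},
    {"linear":[0,0,-1],"twist":0},
    {"linear":[0,0,-1],"twist":0},
    {"linear":[0,0,-1],"twist":0}
  ],
  "hand": 0.15
}}

```text
time_s: 11.5
ee_pos: [0.5017, 0.1752, 0.1704]
ee_rot: [[-0.219, -0.976, 0.001], [-0.976, 0.219, 0.0], [-0.0, -0.0, -1.0]]
wrist_force: [-0.4, 0.4, -0.6]
width: 0.0498
gripper_force: 0.0
```

```bash
python3 go.py .53 -.1275 .17
```

```text
t 11.5 p [0.5017 0.1752 0.1704] ang y 167.3 tilt [ 0.001  0.    -1.   ] w 0.0498 F [-0.4  0.4 -0.6] 0.0
total shares [ 9.64 -3.13  0.01]
```

Request:
{"name": "drive_tool", "arguments": {
  "series": [
    {"linear":[0.88,-0.29,0],"twist":0},
    {"linear":[0.88,-0.29,0],"twist":0},
    {"linear":[0.88,-0.29,0],"twist":0},
    {"linear":[0.88,-0.29,0],"twist":0},
    {"linear":[0.88,-0.29,0],"twist":0},
    {"linear":[0.88,-0.29,0],"twist":0},
    {"linear":[0.88,-0.29,0],"twist":0},
    {"linear":[0.88,-0.29,0],"twist":0},
    {"linear":[0.88,-0.29,0],"twist":0},
    {"linear":[0.88,-0.29,0],"twist":0},
    {"linear":[0.88,-0.29,0],"twist":0}
  ],
  "hand": 0.75
}}

```text
time_s: 12.42
ee_pos: [0.5315, -0.1303, 0.169]
ee_rot: [[-0.219, -0.976, 0.001], [-0.976, 0.219, 0.0], [-0.0, -0.001, -1.0]]
wrist_force: [0.6, 0.5, -0.7]
width: 0.0761
gripper_force: 0.0
```

Request:
{"name": "drive_tool", "arguments": {
  "series": [
    {"linear":[0,0,0],"twist":1},
    {"linear":[0,0,0],"twist":1},
    {"linear":[0,0,0],"twist":1},
    {"linear":[0,0,0],"twist":1},
    {"linear":[0,0,0],"twist":1},
    {"linear":[0,0,0],"twist":1},
    {"linear":[0,0,0],"twist":1},
    {"linear":[0,0,0],"twist":1},
    {"linear":[0,0,0],"twist":1},
    {"linear":[0,0,0],"twist":1},
    {"linear":[0,0,0],"twist":1},
    {"linear":[0,0,0],"twist":1}
  ]
}}

```text
time_s: 13.42
ee_pos: [0.5315, -0.1289, 0.1689]
ee_rot: [[-0.926, -0.376, 0.001], [-0.376, 0.926, 0.0], [-0.001, -0.0, -1.0]]
wrist_force: [0.0, -0.7, -0.2]
width: 0.0763
gripper_force: 0.0
```

Request:
{"name": "drive_tool", "arguments": {
  "series": [
    {"linear":[0,0,0],"twist":0.8},
    {"linear":[0,0,0],"twist":0.8},
    {"linear":[0,0,0],"twist":0},
    {"linear":[0,0,0],"twist":0}
  ]
}}

```text
time_s: 13.75
ee_pos: [0.5316, -0.1289, 0.1687]
ee_rot: [[-0.965, -0.261, 0.001], [-0.261, 0.965, -0.0], [-0.001, -0.0, -1.0]]
wrist_force: [-0.2, 0.3, -0.3]
width: 0.076
gripper_force: 0.0
```

```bash
python3 go.py .532 -.128 .1; python3 - <<'E'
from h import *
a=snap("scene","s6.png")[:,:,::-1];b=snap("top","t6.png")[:,:,::-1]
c=cv2.resize(a[165:245,262:368],(1060,800),interpolation=cv2.INTER_CUBIC)
d=cv2.resize(b[160:260,187:293],(848,800),interpolation=cv2.INTER_CUBIC)
o=np.hstack([cv2.resize(c,(420,317)),cv2.resize(d,(380,358))[:317]])
cv2.imwrite("pics/c6.png",o)
E
```

```text
t 13.75 p [ 0.5316 -0.1289  0.1687] ang y 105.1 tilt [ 0.001 -0.    -1.   ] w 0.076 F [-0.2  0.3 -0.3] 0.0
total shares [-0.02  0.03  2.29]
```

View pics/c6.png

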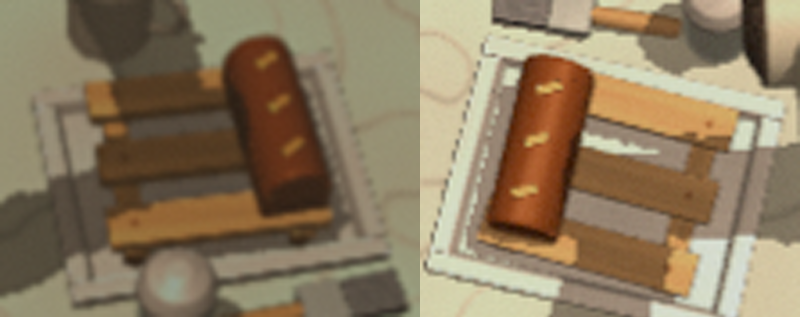

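The trivet now looks square in the tray, with the first loaf still in place on the left of the top panel. The free slat ends are at (740,108), (713,200) and (690,298). I'll check its height and centring numerically.

```bash
python3 - <<'E'
from h import *
T=lambda p:(np.array(p,float)-[420,0]+.5)/3.585-.5+[187,160]
S=lambda p:(np.array(p,float)+.5)/3.962-.5+[262,165]
t=T([(690,298),(702,258),(708,222),(718,178),(728,148),(740,108)]);s=S([(85,85),(90,118),(97,146),(102,176),(108,208),(111,238)])
P=np.array([tri(a,b)[0] for a,b in zip(s,t)]);print(P.round(4).tolist(),P.mean(0))
q=plane("top",t,.053);print(q.round(3).tolist());m=q.mean(0);d=q[0]-q[-1];ang=np.degrees(np.arctan2(d[1],d[0]));print("ydir",ang)
a=np.radians(ang-90);print("centre",m[:2]+.095*np.array([np.cos(a),np.sin(a)]))
rim=plane("top",T([(487,40),(782,103),(427,268)]),.015);print(rim.round(3).tolist(),"rim ctr",((rim[1]+rim[2])/2).round(4))
l=plane("top",T([(527,60),(593,73),(558,242),(490,225)]),.09);print("loaf1",l.mean(0).round(3),l.round(3).tolist())
E
```

```text
[[0.4033, 0.1361, 0.0456], [0.4381, 0.1261, 0.0461], [0.469, 0.1204, 0.048], [0.5054, 0.1109, 0.0579], [0.5335, 0.1033, 0.0524], [0.5668, 0.0924, 0.0613]] [0.48600137 0.11487793 0.05186608]
[[0.402, 0.134, 0.053], [0.436, 0.124, 0.053], [0.468, 0.119, 0.053], [0.506, 0.111, 0.053], [0.533, 0.102, 0.053], [0.569, 0.092, 0.053]]
ydir 165.80331369422908
centre [0.50883372 0.20561578]
[[0.64, 0.32, 0.015], [0.583, 0.054, 0.015], [0.432, 0.367, 0.015]] rim ctr [0.5072 0.2101 0.015 ]
loaf1 [0.523 0.26  0.09 ] [[0.601, 0.275, 0.09], [0.59, 0.218, 0.09], [0.443, 0.244, 0.09], [0.457, 0.302, 0.09]]
```

```bash
python3 - <<'E'
from h import *
from scipy.ndimage import map_coordinates
c=np.array([.5088,.2056]);a=np.radians(76.3);X=np.array([np.cos(a),np.sin(a)]);Y=np.array([-X[1],X[0]])
W=lambda x,y,z:np.r_[c+x*X+y*Y,z]
im={n:cv2.imread(f"pics/{f}6.png").astype(float) for n,f in(("scene","s"),("top","t"))}
def off(n,x,y,rng=.014):
    # shift (m, along trivet y) of strongest edge at level z
    t=np.arange(-rng,rng,.0005);pts=proj(n,np.array([W(x,y+k,.053) for k in t]))
    v=np.stack([map_coordinates(cv2.GaussianBlur(im[n][:,:,i],(0,0),.8),[pts[:,1],pts[:,0]],order=1) for i in range(3)])
    g=np.linalg.norm(np.gradient(v,axis=1),axis=0);return t[g.argmax()]
for y in(.085,.047,.019,-.019,-.047,-.085):
    res=[]
    for n in("scene","top"):
        o=[off(n,x,y) for x in np.arange(-.085,-.02,.005)]
        res.append((np.median(o)*1e3,np.std(o)*1e3))
    # apparent shift per unit z for each camera
    k=[]
    for n in("scene","top"):
        C,_=ray(n,[[0,0]]);d=W(-.05,y,.053)-C;k.append(-np.dot(d[:2],Y)/d[2]*-1)
    # apparent shift = dy - dz*(d.Y/d_z)
    k=[-kk for kk in k] if False else k
    dz=(res[0][0]-res[1][0])/( (-k[0]) - (-k[1]))
    print(y,np.round(res,1).tolist(),"k",np.round(k,2),"dz",round(dz,1))
E
```

```text
0.085 [[-2.5, 2.1], [3.0, 5.1]] k [-0.7   0.12] dz -6.6
0.047 [[-11.0, 5.3], [0.5, 4.6]] k [-0.68  0.15] dz -13.9
0.019 [[7.5, 6.0], [3.5, 3.2]] k [-0.66  0.17] dz 4.8
-0.019 [[-10.0, 5.5], [0.5, 4.2]] k [-0.63  0.2 ] dz -12.7
-0.047 [[-5.0, 3.1], [-3.0, 3.4]] k [-0.61  0.21] dz -2.4
-0.085 [[-1.0, 5.1], [1.0, 5.4]] k [-0.58  0.24] dz -2.4
```

The edges show no raised foot, and the mean height is level at 0.052. I'll go down on the second loaf.

Request:
{"name": "drive_tool", "arguments": {
  "series": [
    {"linear":[0,0.08,0.8],"twist":0},
    {"linear":[0,0,0.8],"twist":0},
    {"linear":[0,0,0.8],"twist":0},
    {"linear":[0,0,0.5],"twist":0},
    {"linear":[0,0,0.5],"twist":0},
    {"linear":[0,0,0.4],"twist":0},
    {"linear":[0,0,0.4],"twist":0},
    {"linear":[0,0,0.4],"twist":0},
    {"linear":[0,0,0.3],"twist":0},
    {"linear":[0,0,0],"twist":0}
  ],
  "hand": 0.9
}}

```text
time_s: 14.68
ee_pos: [0.5296, -0.1266, 0.0195]
ee_rot: [[-0.966, -0.259, -0.004], [-0.259, 0.966, 0.0], [0.004, 0.001, -1.0]]
wrist_force: [0.1, -0.4, 0.2]
width: 0.0827
gripper_force: 0.0
```

Request:
{"name": "drive_tool", "arguments": {
  "series": [
    {"linear":[0,0,0.1],"twist":0},
    {"linear":[0,0,0.1],"twist":0},
    {"linear":[0,0,0],"twist":0}
  ]
}}

```text
time_s: 14.93
ee_pos: [0.531, -0.1266, 0.0153]
ee_rot: [[-0.966, -0.259, 0.0], [-0.259, 0.966, 0.0], [-0.0, -0.0, -1.0]]
wrist_force: [-0.1, 1.0, 0.1]
width: 0.0823
gripper_force: 0.0
```

Request:
{"name": "drive_tool", "arguments": {
  "series": [
    {"linear":[0,0,0.1],"twist":0},
    {"linear":[0,0,0.1],"twist":0},
    {"linear":[0,0,0],"twist":0}
  ]
}}

```text
time_s: 15.18
ee_pos: [0.5306, -0.1266, 0.0089]
ee_rot: [[-0.966, -0.259, -0.001], [-0.259, 0.966, 0.0], [0.0, 0.0, -1.0]]
wrist_force: [-0.2, 0.2, -0.4]
width: 0.0828
gripper_force: 0.0
```

Request:
{"name": "drive_tool", "arguments": {
  "series": [
    {"linear":[0,0,0.1],"twist":0},
    {"linear":[0,0,0],"twist":0}
  ]
}}

```text
time_s: 15.35
ee_pos: [0.5307, -0.1266, 0.0058]
ee_rot: [[-0.966, -0.259, -0.001], [-0.259, 0.966, 0.0], [0.001, 0.0, -1.0]]
wrist_force: [-0.8, 0.4, -0.8]
width: 0.0827
gripper_force: 0.0
```

Request:
{"name": "drive_tool", "arguments": {
  "series": [
    {"linear":[0,0,0.1],"twist":0},
    {"linear":[0,0,0],"twist":0}
  ]
}}

```text
time_s: 15.52
ee_pos: [0.5313, -0.1266, 0.0035]
ee_rot: [[-0.966, -0.259, 0.001], [-0.259, 0.966, -0.0], [-0.001, -0.0, -1.0]]
wrist_force: [-0.2, 0.5, 2.1]
width: 0.0825
gripper_force: 1.4
```

The tips touch the board at a reported z of 0.0035, so true z is about reported plus 0.0285. I'll rise 4 mm and grip.

Request:
{"name": "drive_tool", "arguments": {
  "series": [
    {"linear":[0,0,-0.15],"twist":0},
    {"linear":[0,0,0],"twist":0}
  ]
}}

```text
time_s: 15.68
ee_pos: [0.5314, -0.1266, 0.0084]
ee_rot: [[-0.966, -0.259, 0.001], [-0.259, 0.966, -0.0], [-0.001, -0.0, -1.0]]
wrist_force: [0.2, -0.8, 1.1]
width: 0.083
gripper_force: 0.0
```

Request:
{"name": "drive_tool", "arguments": {
  "series": [
    {"linear":[0,0,0],"twist":0},
    {"linear":[0,0,0],"twist":0},
    {"linear":[0,0,0],"twist":0},
    {"linear":[0,0,0],"twist":0},
    {"linear":[0,0,0],"twist":0},
    {"linear":[0,0,0],"twist":0}
  ],
  "hand": 0.1,
  "squeeze": 12
}}

```text
time_s: 16.18
ee_pos: [0.5309, -0.1267, 0.0076]
ee_rot: [[-0.966, -0.259, -0.0], [-0.259, 0.966, -0.0], [0.0, 0.0, -1.0]]
wrist_force: [0.4, 0.3, -1.1]
width: 0.0598
gripper_force: 12.0
```

Request:
{"name": "drive_tool", "arguments": {
  "series": [
    {"linear":[0,0,-0.2],"twist":0},
    {"linear":[0,0,-0.3],"twist":0},
    {"linear":[0,0,-0.5],"twist":0},
    {"linear":[0,0,-0.7],"twist":0},
    {"linear":[0,0,-0.8],"twist":0},
    {"linear":[0,0,-0.8],"twist":0},
    {"linear":[0,0,-0.8],"twist":0},
    {"linear":[0,0,-0.8],"twist":0},
    {"linear":[0,0,0],"twist":0}
  ]
}}

```text
time_s: 16.93
ee_pos: [0.5341, -0.127, 0.1609]
ee_rot: [[-0.966, -0.26, 0.011], [-0.26, 0.966, -0.001], [-0.011, -0.004, -1.0]]
wrist_force: [1.5, -0.8, -2.3]
width: 0.06
gripper_force: 12.0
```

```bash
python3 go.py .4947 .1525 .15
```

```text
t 16.9333 p [ 0.5341 -0.127   0.1609] ang y 105.1 tilt [ 0.011 -0.001 -1.   ] w 0.06 F [ 1.5 -0.8 -2.3] 12.0
total shares [-1.15  9.34  0.34]
```

Request:
{"name": "drive_tool", "arguments": {
  "series": [
    {"linear":[0,0,0],"twist":0.3},
    {"linear":[0,0,0],"twist":0.6},
    {"linear":[0,0,0],"twist":0.7},
    {"linear":[0,0,0],"twist":0.8},
    {"linear":[0,0,0],"twist":0.8},
    {"linear":[0,0,0],"twist":0.8},
    {"linear":[0,0,0],"twist":0.8},
    {"linear":[0,0,0],"twist":0.7},
    {"linear":[0,0,0],"twist":0.5},
    {"linear":[0,0,0],"twist":0.35},
    {"linear":[0,0,0],"twist":0}
  ]
}}

```text
time_s: 17.85
ee_pos: [0.5296, -0.1265, 0.153]
ee_rot: [[-0.969, 0.245, -0.004], [0.245, 0.969, 0.0], [0.004, -0.0, -1.0]]
wrist_force: [-0.2, -0.5, -2.5]
width: 0.0603
gripper_force: 12.0
```

```bash
python3 go.py .505 .150 .16
```

```text
t 17.85 p [ 0.5296 -0.1265  0.153 ] ang y 75.8 tilt [-0.004  0.    -1.   ] w 0.0603 F [-0.2 -0.5 -2.5] 12.0
total shares [ 3.06  8.73 -0.23]
```

Request:
{"name": "drive_tool", "arguments": {
  "series": [
    {"linear":[0.13,0.36,0],"twist":0},
    {"linear":[0.21,0.6,0],"twist":0},
    {"linear":[0.3,0.86,0],"twist":0},
    {"linear":[0.32,0.92,0],"twist":0},
    {"linear":[0.32,0.92,0],"twist":0},
    {"linear":[0.32,0.92,0],"twist":0},
    {"linear":[0.32,0.92,0],"twist":0},
    {"linear":[0.32,0.92,0],"twist":0},
    {"linear":[0.3,0.86,0],"twist":0},
    {"linear":[0.26,0.75,0],"twist":0},
    {"linear":[0.16,0.4,0],"twist":0},
    {"linear":[0.1,0.22,0],"twist":0}
  ]
}}

```text
time_s: 18.85
ee_pos: [0.5043, 0.1492, 0.1542]
ee_rot: [[-0.97, 0.242, -0.001], [0.242, 0.97, -0.0], [0.001, -0.001, -1.0]]
wrist_force: [-0.3, -1.4, -1.0]
width: 0.06
gripper_force: 12.0
```

Request:
{"name": "drive_tool", "arguments": {
  "series": [
    {"linear":[0,0,0],"twist":0},
    {"linear":[0,0,0],"twist":0},
    {"linear":[0,0,0],"twist":0}
  ]
}}

```text
time_s: 19.1
ee_pos: [0.5049, 0.1465, 0.1545]
ee_rot: [[-0.97, 0.245, -0.001], [0.245, 0.97, -0.0], [0.001, -0.001, -1.0]]
wrist_force: [-0.2, 0.3, -2.8]
width: 0.0605
gripper_force: 12.0
```

```bash
python3 go.py .505 .150 .07; python3 - <<'E'
from h import *
a=snap("scene","s7.png");b=snap("top","t7.png")
# visible loaf2 end in scene: brown-mask extents near projected loaf
s=r.sense();p=np.array(s["ee_pos"]);R=np.array(s["ee_rot"])
print(proj("scene",p+[0,0,.0285]).round(1),proj("scene",p).round(1))
E
```

```text
t 19.1 p [0.5049 0.1465 0.1545] ang y 75.8 tilt [-0.001 -0.    -1.   ] w 0.0605 F [-0.2  0.3 -2.8] 12.0
total shares [0.02 0.12 2.82]
[[298.  184.1]] [[297.7 189.3]]
```

Request:
{"name": "drive_tool", "arguments": {
  "series": [
    {"linear":[0,0.12,0.2],"twist":0},
    {"linear":[0,0,0.4],"twist":0},
    {"linear":[0,0,0.5],"twist":0},
    {"linear":[0,0,0.5],"twist":0},
    {"linear":[0,0,0.5],"twist":0},
    {"linear":[0,0,0.5],"twist":0},
    {"linear":[0,0,0.4],"twist":0},
    {"linear":[0,0,0.2],"twist":0},
    {"linear":[0,0,0.1],"twist":0},
    {"linear":[0,0,0],"twist":0},
    {"linear":[0,0,0],"twist":0}
  ]
}}

```text
time_s: 20.12
ee_pos: [0.5065, 0.151, 0.0562]
ee_rot: [[-0.97, 0.244, 0.001], [0.244, 0.97, 0.0], [-0.001, 0.001, -1.0]]
wrist_force: [-0.1, 0.3, -1.5]
width: 0.0602
gripper_force: 12.0
```

Request:
{"name": "drive_tool", "arguments": {
  "series": [
    {"linear":[0,0,0.07],"twist":0},
    {"linear":[0,0,0.07],"twist":0},
    {"linear":[0,0,0],"twist":0}
  ]
}}

```text
time_s: 20.37
ee_pos: [0.506, 0.1509, 0.0516]
ee_rot: [[-0.97, 0.244, 0.0], [0.244, 0.97, 0.0], [-0.0, 0.0, -1.0]]
wrist_force: [0.2, -0.8, -2.2]
width: 0.0599
gripper_force: 12.0
```

Request:
{"name": "drive_tool", "arguments": {
  "series": [
    {"linear":[0,0,0.07],"twist":0},
    {"linear":[0,0,0.07],"twist":0},
    {"linear":[0,0,0],"twist":0}
  ]
}}

```text
time_s: 20.62
ee_pos: [0.5057, 0.1508, 0.047]
ee_rot: [[-0.97, 0.244, -0.001], [0.244, 0.97, -0.0], [0.001, -0.0, -1.0]]
wrist_force: [-0.6, -0.1, -2.5]
width: 0.0601
gripper_force: 12.0
```

Request:
{"name": "drive_tool", "arguments": {
  "series": [
    {"linear":[0,0,0.05],"twist":0},
    {"linear":[0,0,0],"twist":0},
    {"linear":[0,0,0],"twist":0}
  ]
}}

```text
time_s: 20.87
ee_pos: [0.506, 0.1509, 0.0458]
ee_rot: [[-0.97, 0.244, -0.0], [0.244, 0.97, -0.0], [0.0, -0.0, -1.0]]
wrist_force: [-0.4, 0.9, -2.5]
width: 0.06
gripper_force: 12.0
```

Request:
{"name": "drive_tool", "arguments": {
  "series": [
    {"linear":[0,0,0.05],"twist":0},
    {"linear":[0,0,0],"twist":0},
    {"linear":[0,0,0],"twist":0}
  ]
}}

```text
time_s: 21.12
ee_pos: [0.5062, 0.151, 0.0456]
ee_rot: [[-0.97, 0.243, 0.001], [0.243, 0.97, -0.0], [-0.001, 0.0, -1.0]]
wrist_force: [-2.4, 0.4, 6.5]
width: 0.0601
gripper_force: 11.9
```

Request:
{"name": "drive_tool", "arguments": {
  "series": [
    {"linear":[0,0,0.05],"twist":0},
    {"linear":[0,0,0],"twist":0},
    {"linear":[0,0,0],"twist":0}
  ]
}}

```text
time_s: 21.37
ee_pos: [0.5064, 0.1509, 0.0451]
ee_rot: [[-0.97, 0.242, 0.001], [0.242, 0.97, -0.0], [-0.001, -0.0, -1.0]]
wrist_force: [-4.6, -1.1, 11.4]
width: 0.0599
gripper_force: 12.0
```

Contact came exactly at the predicted height, so the trivet is seated. I'll release.

Request:
{"name": "drive_tool", "arguments": {
  "series": [
    {"linear":[0,0,-0.06],"twist":0},
    {"linear":[0,0,0],"twist":0}
  ]
}}

```text
time_s: 21.53
ee_pos: [0.5063, 0.1512, 0.0452]
ee_rot: [[-0.97, 0.244, 0.001], [0.244, 0.97, 0.001], [-0.001, 0.001, -1.0]]
wrist_force: [-0.0, 0.1, -0.3]
width: 0.0596
gripper_force: 12.0
```

Request:
{"name": "drive_tool", "arguments": {
  "series": [
    {"linear":[0,0,0],"twist":0},
    {"linear":[0,0,0],"twist":0},
    {"linear":[0,0,0],"twist":0},
    {"linear":[0,0,0],"twist":0},
    {"linear":[0,0,-0.2],"twist":0},
    {"linear":[0,0,-0.4],"twist":0},
    {"linear":[0,0,-0.7],"twist":0},
    {"linear":[0,0,-1],"twist":0},
    {"linear":[0,0,-1],"twist":0},
    {"linear":[0,0,-1],"twist":0},
    {"linear":[0,0,-0.6],"twist":0}
  ],
  "hand": 0.75
}}

```text
time_s: 22.45
ee_pos: [0.5073, 0.1514, 0.1958]
ee_rot: [[-0.97, 0.243, 0.005], [0.243, 0.97, 0.002], [-0.004, 0.003, -1.0]]
wrist_force: [0.4, 0.3, 0.4]
width: 0.0761
gripper_force: 0.0
```

Request:
{"name": "drive_tool", "arguments": {
  "series": [
    {"linear":[0,-0.9,-0.3],"twist":0},
    {"linear":[0,-0.95,0],"twist":0},
    {"linear":[0,-0.95,0],"twist":0},
    {"linear":[0,-0.95,0],"twist":0},
    {"linear":[0,-0.95,0],"twist":0},
    {"linear":[0,-0.95,0],"twist":0},
    {"linear":[0,-0.95,0],"twist":0},
    {"linear":[0,-0.95,0],"twist":0},
    {"linear":[0,-0.95,0],"twist":0},
    {"linear":[0,-0.95,0],"twist":0},
    {"linear":[0,-0.95,0],"twist":0},
    {"linear":[0,0,0],"twist":0}
  ]
}}

```text
time_s: 23.45
ee_pos: [0.4285, -0.1547, 0.201]
ee_rot: [[-0.969, 0.248, -0.0], [0.248, 0.969, -0.0], [0.0, -0.001, -1.0]]
wrist_force: [0.4, -0.3, -0.2]
width: 0.0762
gripper_force: 0.0
```

```bash
python3 go.py; python3 - <<'E'
from h import *
a=snap("scene","s8.png")[:,:,::-1];b=snap("top","t8.png")[:,:,::-1]
c=cv2.resize(a[165:245,262:368],(420,317),interpolation=cv2.INTER_CUBIC)
d=cv2.resize(b[160:260,187:293],(380,358),interpolation=cv2.INTER_CUBIC)[:317]
cv2.imwrite("pics/c8.png",np.hstack([c,d]))
E
```

```text
t 23.45 p [ 0.4285 -0.1547  0.201 ] ang y 75.6 tilt [-0. -0. -1.] w 0.0762 F [ 0.4 -0.3 -0.2] 0.0
```

View pics/c8.png

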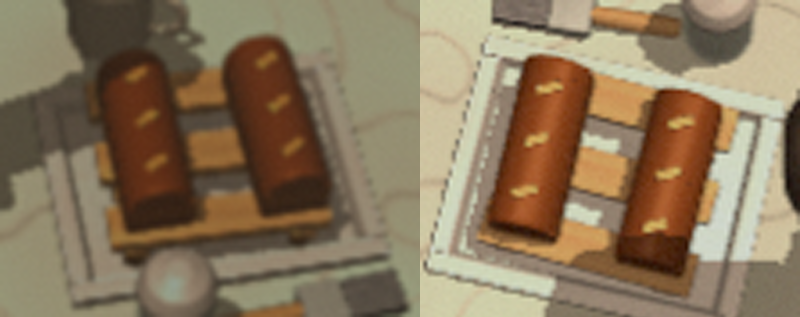

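The loaves lie parallel on the trivet. Their middle cuts are at (537,138) and (668,173) in the top panel, about 105 mm apart and about 5 mm off along their length, which is well inside tolerance. I'm handing it in.

```bash
python3 -c "
from station import r
print(r.finish_job())"
```

```text
the job is handed in; nothing more can be done
None
```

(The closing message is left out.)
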